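Digestion liner from drain cradle onto a leaning drying peg

ROBOT

A 6-joint arm with a two-finger parallel gripper is mounted at the origin on the work surface. World frame = base frame: x ahead of the robot, y to its left, z up, the work surface at z = 0. Lengths are in mm, angles in degrees, forces in N, time in s.
With the tool pointing down it reaches from about 300 to 850 mm from the base axis. Payload 4.2 kg.
Tool frame: the origin (TCP) lies at the very end of the fingers, on their centre line; the grasp point (between the pads) lies 19 mm behind it; z points along the fingers, y is the line along which they close (so a half turn about z gives the same grasp; the last joint's range is limited). The gripper opens to 91 mm and grips with 3 to 60 N. Pads are 32 mm wide; open, the fingers measure 118 mm over their backs; the gripper's body (76 mm by 178 mm) begins 60 mm behind the grasp point.
Start: joints at [75.115, 18.312, 89.639, -0, 72.044, -1.146], TCP at [136.569, 558.563, 213.976] pointing down, gripper open.
Joint ranges: [-177.97, 177.97], [-48.28, 115.42], [12.27, 149.76], [-77.06, 257.06], [2.81, 150.46], [-146.56, 146.56]. Speed limits (degrees/s): [147.25, 147.25, 180, 180, 180, 180].

INTERFACE

Orientations are given as [roll, pitch, yaw] about the fixed x, y, z axes, in that order (R = Rz(yaw) Ry(pitch) Rx(roll)).
In Python, from workcell import env, grab_frame gives the robot as it stands. The module is installed in compiled form; this text tells all that it offers.
- The arm moves only by the tool move_arm, never from a script. Its argument "plan" is a list of rows, each an object of numbers: "tx", "ty", "tz": the shift along the tool's x, y, z in cm; "wx", "wy", "wz": the turn, a rotation vector about the tool's x, y, z in rad. In form: [{"tx": .., "ty": .., "tz": .., "wx": .., "wy": .., "wz": ..}, ...]. A call has 1 to 12 rows; each row shifts and turns the commanded pose from where the row before left it, along the tool's axes as they then stand; what a row does not reach is not made up. A row lasts 1/12 s, in which the tool goes at most 41.7 mm and 7.16 degrees, less where a joint would pass 70% of its speed; a pose out of reach is approached as far as the arm can. A call is refused whole if a number of a shift passes 4.17 or a number of a turn 0.125, either way. A call with a gripper value outside its range is refused whole. "gripper" is the finger opening in cm, from 0 to 9.12, set as the call begins (left out, the last holds). The fingers move at their own pace and stop on an object; "force" is the grip in N (left out, the last holds). Time passes only in rows, so rows that do not move let the fingers close. It gives the time, the measured TCP pose, the force, the opening and the grip force at its end, in the units of the state.
- env.state(): the state, without advancing time (a new reading comes with each control period).
- grab_frame(name): name is "scene" or "top" or "wrist"; returns a dict with "color" (400x640x3 uint8, red, green, blue), "vfov" (degrees; the focal length in pixels is half the picture's height over the tangent of half this angle, whatever the lens; pixels are square), "cx", "cy" (the principal point, pixels), "view" (4x4, takes a point from world to camera coordinates). Camera axes: x right, y up, looking along -z (the intrinsics and any distortion apply to the point x, -y, -z); pixel columns grow to the right and rows downward; lengths in mm; the calibration is good to about 2 mm. The wrist camera is an equidistant fisheye: a pixel r from the principal point sees the ray r / f radians off the axis. A picture is of the moment at which its call begins. There is no depth.
- env.job_done(): hands the job in; it is judged then, once.
The state is a dict: "time_s": time; "qpos": joint angles; "qvel": joint speeds; "effort": joint torques, N m; "ee_pos": TCP position; "ee_rot": TCP orientation; "force": force on the tool from outside, world axes, zero at the start; "torque": the same for the moment, N m; "gripper_width": finger opening in mm; "gripper_force": force on a finger pad.
Only numpy, scipy, OpenCV 4.12 (cv2) and the standard library are available. Lean on these libraries where they do the work, as an engineer would, in place of code of your own. Each camera call takes 0.05 s, during which the arm holds its last target. There are 200 camera calls.

TASK

Take the rinsed white digestion liner out of the sloping drain cradle and put it mouth down over the empty drying peg, keeping hold of it until its rim is all the way down on the round metal foot, then let go and leave it standing there upright. The peg leans over, you are not told which way, so feel for it gently and do not ram it; leave the bottle, the capped tube, the loose cap and the liner on the other peg alone.

Things in the scene. Friction and masses are not known exactly. Their poses are not given: they have to be found in the camera images.
- liner: Liner to move: plain white plastic tube, one end closed; 120 long, 36 outside and 27 inside diameter, closed end 6 thick, inside 114 deep, 0.1 to 0.16 kg. Origin: centre of the closed end's outer face; z axis runs along the tube to the open mouth (any turn about z). It starts lying in the cradle, mouth low and away from the robot, sloping 25 degrees below level.
- liner_mouth (a point): Centre of the liner's open mouth, in the plane of the rim, 120 from liner along its z axis.
- cradle: Fixed drain cradle: grey plastic plate 150 x 70 x 6; on it two steel bars under the liner, sloping 25 degrees down towards the cradle's +x, and a low steel stop before the lower half of the mouth. Above the plate all is 30 wide or less, so fingers can straddle the liner. Origin under the plate's centre; the lying liner's mouth centre is at (55, 0, 34) in its frame.
- stand: Empty drying stand: fixed round aluminium foot, 90 diameter, 14 high, origin at the centre of its underside. On it a bare grey plastic peg, 12 diameter, round end, 95 long. The peg leans 9 to 14 degrees from vertical in any direction (not reported): its tip is 15 to 23 sideways of the foot's centre and 92 to 94 above the foot's top face.
- seat (a point): Centre of the top face of the empty stand's foot: the peg is jointed here, and the centre of the liner's mouth belongs here at the end. The joint is stiff but gives: about 1 N sideways at the tip moves the peg (up to 14 degrees from vertical), so it straightens as the liner slides down over it.
- stand2: Second, fixed drying stand of the same size with an upright peg, already taken by another liner. Origin at the centre of its underside.
- liner2: Another such liner, standing mouth down on the second stand: its closed end is 134 above the table. Origin at the centre of its closed end's outer face, z axis towards its mouth (down). Leave alone.
- bottle: White plastic reagent bottle, 64 diameter, 150 high, standing on the table. Origin at the centre of its underside. Leave alone.
- rack: Fixed grey tube rack block, 120 x 200 x 50 high, with blue-capped sample tubes standing in it up to 120 above the table. Origin at the centre of its underside.
- tube: Loose blue-capped sample tube, 34 across the cap, 112 long, standing in the rack. Origin at its lower end. Leave alone.
- cap: Loose orange screw cap, 34 diameter, 14 high, lying on the table. Origin at the centre of its underside. Leave alone.
Things that resemble listed ones, but are neither listed nor needed, are in the scene too. What is shaped like the liner but purple is not meant.

How it is judged:
By the outcome, as a careful person would: the job done as asked, in the order asked, and still so for the second after the job is handed in, with the robot touching nothing.
It also fails if it takes over 54 s, if anything falls off the work surface, if the arm or the gripper's body presses on something with over 40 N, if the wrist force passes 120 N, or if a joint passes its speed limit or range.

## Working session

There is one attempt and no reset: what is moved stays moved. The work goes in short steps, Python scripts to look and compute and a tool call to move; the robot and the scene stay as the last step left them, time stands still between calls to the robot, and variables do not carry over. Pictures are saved under pics/ and viewed, at most 10 in all, crops included, and the job is handed in when it is done.

Besides the shell and the picture viewer there is one more tool, called after "Request:" by a JSON object that holds its "method" and its "body", one argument or row to a line. move_arm: Moves the arm, as the interface text tells. Its arguments: {"type":"object","properties":{"plan":{"type":"array","items":{"type":"object","properties":{"tx":{"type":"number"},"ty":{"type":"number"},"tz":{"type":"number"},"wx":{"type":"number"},"wy":{"type":"number"},"wz":{"type":"number"}}}},"gripper":{"type":"number"},"force":{"type":"number"}},"required":["plan"]}

```bash
mkdir -p pics && python3 - <<'E'
from workcell import env, grab_frame
import cv2,pickle
for n in("scene","top","wrist"):
    f=grab_frame(n);pickle.dump(f,open(n+".pkl","wb"))
    cv2.imwrite(f"pics/{n}0.png",f["color"][:,:,::-1])
    print(n,f["vfov"],f["cx"],f["cy"],f["view"])
print(env.state())
E
```

```text
scene 50.33475386306801 320.0682958529966 204.8789342824922 [[-7.66827770e-01  6.41660506e-01  1.57151434e-02  4.62176637e+02]
 [-5.28920182e-01 -6.45587072e-01  5.50872739e-01  2.32847386e+02]
 [ 3.63618774e-01  4.14112457e-01  8.34441286e-01 -1.65817414e+03]
 [ 0.00000000e+00  0.00000000e+00  0.00000000e+00  1.00000000e+00]]
top 48.60318220317002 317.27743825443736 189.9479152855757 [[-2.12434028e-02 -9.99740926e-01  8.17301453e-03 -2.10262775e+01]
 [ 9.93750576e-01 -2.02186726e-02  1.09777036e-01 -5.64769365e+02]
 [-1.09583349e-01  1.04539757e-02  9.93922635e-01 -1.40048004e+03]
 [ 0.00000000e+00  0.00000000e+00  0.00000000e+00  1.00000000e+00]]
wrist 65.70646984690485 316.9300931148979 200.02783620321344 [[ 2.38537930e-01  9.71133035e-01 -5.33324477e-04 -5.75282953e+02]
 [-9.29623246e-01  2.28183030e-01 -2.89366765e-01  3.10509622e+01]
 [-2.80891929e-01  6.95207399e-02  9.57218152e-01 -3.93610111e+02]
 [ 0.00000000e+00  0.00000000e+00  0.00000000e+00  1.00000000e+00]]
{'time_s': 0.15, 'qpos': array([ 7.51150108e+01,  1.83427153e+01,  8.96887166e+01, -2.94174228e-04,
        7.20433977e+01, -1.14327339e+00]), 'qvel': array([-0.06724199, -0.10928543, -0.10131095, -0.0781738 , -0.1773385 ,
       -0.02771449]), 'effort': array([-3.85508229e-04, -4.12772369e+01, -2.32153881e+01,  7.27543887e-02,
        4.33063530e-02, -1.02362642e-04]), 'ee_pos': array([136.47011755, 558.19537158, 213.32961252]), 'ee_rot': array([-1.79925180e+02, -1.21337242e-03,  1.66258374e+02]), 'force': array([-0.06466743, -0.79945097, -0.27471673]), 'torque': array([0.02134705, 0.01871223, 0.02618333]), 'gripper_force': 0.0, 'gripper_width': 90.95834937556472}
```

View pics/scene0.png

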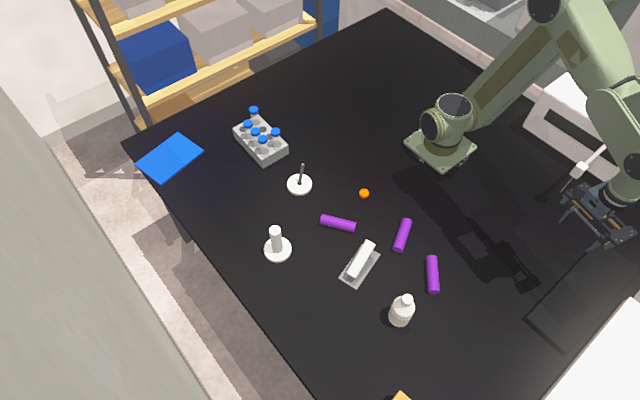

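View pics/top0.png

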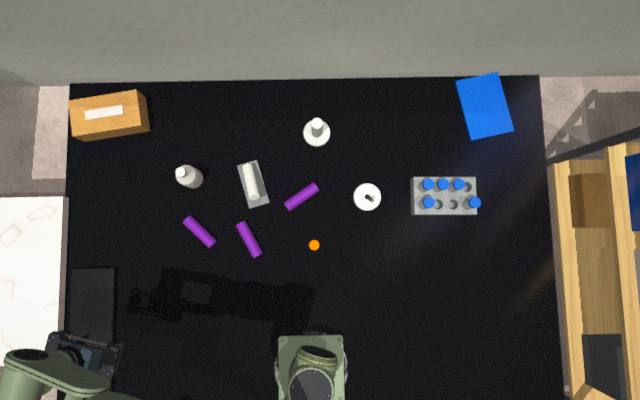

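The scene view shows the white liner in the cradle at about (361,258), the empty stand at (299,183) with its peg tip near (303,166), and the taken stand at (277,245). In the top view the liner is at (251,182), the empty stand at (367,197) and the taken stand at (317,132). Purple decoys lie around them.

```bash
cat > h.py <<'E'
import numpy as np,cv2,pickle
def foc(f): return 200/np.tan(np.radians(f["vfov"]/2))
def ray(f,u,v):
    F=foc(f);V=f["view"];R=V[:3,:3]
    a,b=(u-f["cx"])/F,(v-f["cy"])/F
    if f.get("fish"):
        t=np.hypot(a,b);s=np.sin(t)/t;d=np.array([a*s,-b*s,-np.cos(t)])
    else: d=np.array([a,-b,-1])
    d=R.T@d;return -R.T@V[:3,3],d/np.linalg.norm(d)
def onz(f,u,v,z):
    c,d=ray(f,u,v);return c+d*(z-c[2])/d[2]
def tri(r):
    A=sum(np.eye(3)-np.outer(d,d) for c,d in r);b=sum((np.eye(3)-np.outer(d,d))@c for c,d in r)
    x=np.linalg.solve(A,b);return x,[np.linalg.norm(np.cross(x-c,d)) for c,d in r]
def proj(f,p):
    q=f["view"][:3,:3]@p+f["view"][:3,3];F=foc(f)
    a,b=q[0],-q[1];r=np.hypot(a,b);z=-q[2]
    k=(np.arctan2(r,z)/r if f.get("fish") else 1/z)
    return np.array([f["cx"]+F*a*k,f["cy"]+F*b*k])
E
python3 - <<'E'
from h import *
S=pickle.load(open("scene.pkl","rb"));T=pickle.load(open("top.pkl","rb"))
def crop(f,u,v,w=40,h=30,k=10): return cv2.resize(f["color"][v-h:v+h,u-w:u+w,::-1],None,fx=k,fy=k,interpolation=cv2.INTER_CUBIC)
a=[crop(S,361,258,40,30,5),crop(S,299,178,40,30,5)];b=[crop(T,253,184,40,30,5),crop(T,367,197,40,30,5)]
cv2.imwrite("pics/c1.png",np.vstack([np.hstack(a),np.hstack(b)]))
for n,f,(u,v) in(("S",S,(361,258)),("T",T,(253,184)),("Sst",S,(299,183)),("Tst",T,(367,197)),("Sst2",S,(277,245)),("Tst2",T,(317,132))):
    c=f["color"].astype(int);m=((c.min(2)>150)).astype(np.uint8)
    k,l,st,ce=cv2.connectedComponentsWithStats(m)
    i=min(range(1,k),key=lambda i:np.hypot(*(ce[i]-(u,v)))+(st[i,4]<30)*1000)
    cn=cv2.findContours((l==i).astype(np.uint8),cv2.RETR_EXTERNAL,cv2.CHAIN_APPROX_NONE)[0][0]
    print(n,st[i],ce[i],cv2.minAreaRect(cn),cv2.fitEllipse(cn), onz(f,*ce[i],14).round(1))
E
```

```text
S [339 239  41  50 778] [360.52699229 263.29948586] ((360.67120361328125, 263.33642578125), (21.66547393798828, 48.6232795715332), 34.215702056884766) ((359.45550537109375, 265.3599548339844), (22.823640823364258, 56.299644470214844), 33.65513610839844) [586.2 181.1  14. ]
T [238 162  22  46 501] [249.0758483  183.03592814] ((249.18893432617188, 184.747802734375), (43.87232208251953, 14.94030475616455), 78.02386474609375) ((248.51321411132812, 180.7784423828125), (13.710919380187988, 51.11921691894531), 166.46778869628906) [593.4 189.7  14. ]
Sst [287 173  25  22 402] [299.08955224 183.99502488] ((299.0, 183.5), (24.0, 21.0), 0.0) ((299.0830383300781, 184.06590270996094), (19.82076072692871, 24.871179580688477), 89.11717224121094) [ 543.3 -188.6   14. ]
Tst [354 183  27  28 558] [366.84050179 196.41039427] ((367.0, 196.5), (27.0, 26.0), 90.0) ((366.9423522949219, 196.4908905029297), (26.483659744262695, 26.66347885131836), 170.59893798828125) [ 541.6 -194.5   14. ]
Sst2 [264 225  28  37 684] [276.91081871 245.48976608] ((277.5, 243.0), (36.0, 27.0), 90.0) ((276.8422546386719, 245.36241149902344), (25.71923065185547, 35.65735626220703), 171.3011474609375) [753.6 -39.5  14. ]
Tst2 [303 117  27  29 490] [316.24285714 132.09183673] ((316.2500305175781, 132.25), (26.16295051574707, 25.45584487915039), 45.0) ((316.3265686035156, 131.96470642089844), (25.60054588317871, 26.83954429626465), 177.18746948242188) [759.3 -33.6  14. ]
```

View pics/c1.png

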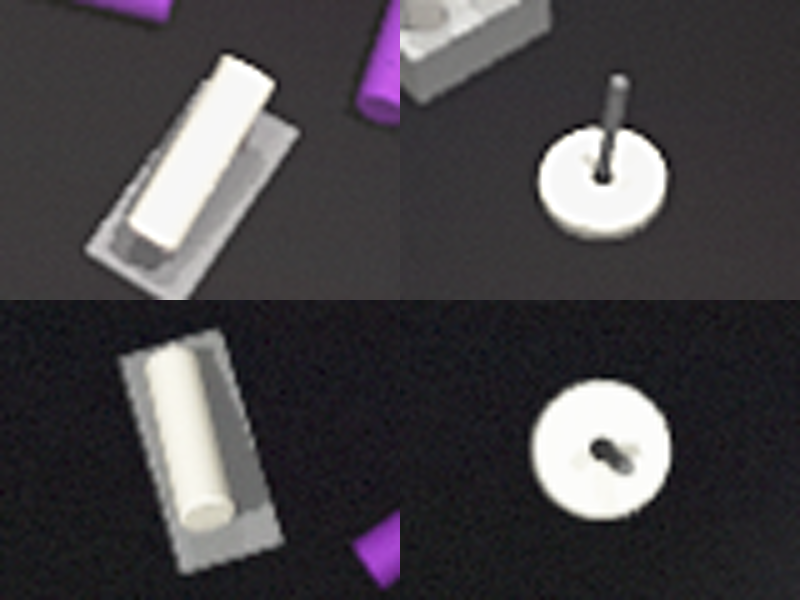

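The crops show the liner's closed end toward the robot, centred at about (254,197) in the top view. The plate corners are clear. The peg tip is at about (303,164) in the scene view and (372,200) in the top view, so it leans toward -y and slightly -x.

```bash
python3 - <<'E'
from h import *
from scipy.spatial.transform import Rotation as Ro
S=pickle.load(open("scene.pkl","rb"));T=pickle.load(open("top.pkl","rb"));W=pickle.load(open("wrist.pkl","rb"))
o=np.array([213,154])-.5; P=[np.array(p)/5+o for p in((120,57),(215,30),(283,243),(183,273))]
C=np.array([onz(T,*p,6) for p in P]);print(C.round(1))
c=C.mean(0);hd=(C[0]+C[1]-C[2]-C[3])[:2];yaw=np.degrees(np.arctan2(hd[1],hd[0]));print("cradle c",c,"yaw",yaw, np.linalg.norm(hd)/2)
# closed-end ring in top: centre
print("end z~85:",onz(T,*(np.array([206,512-300])/5+o),85))
y=np.radians(yaw);m=c*[1,1,0]+55*np.array([np.cos(y),np.sin(y),0])+[0,0,34]
d=np.array([np.cos(y)*np.cos(.4363),np.sin(y)*np.cos(.4363),-np.sin(.4363)])
print("mouth",m,"closed",m-120*d,"scene px closed",proj(S,m-120*d),"mouth",proj(S,m),"top",proj(T,m-120*d),proj(T,m))
tip,e=tri([ray(S,302.7,164.5),ray(T,371.6,199.8)]);print("tip",tip,e)
# foot by top: base
s=tri([ray(S,299.1,183.2),ray(T,366.9,196.5)]);print("seat",s)
R=Ro.from_euler("xyz",[-179.925,0,166.258],degrees=True).as_matrix();V=W["view"]
cp=-V[:3,:3].T@V[:3,3];print("cam in tool",R.T@(cp-[136.47,558.2,213.33]),(R.T@V[:3,:3].T).round(3))
E
```

```text
[[655.7 232.1   6. ]
 [672.5 169.3   6. ]
 [530.1 125.7   6. ]
 [511.8 191.2   6. ]]
cradle c [592.54744344 179.5732754    6.        ] yaw 16.467135454609405 149.26479882570416
end z~85: [543.71745737 165.36634765  85.        ]
mouth [645.29148021 195.16386823  34.        ] closed [540.99391331 164.33458404  84.71067712] scene px closed [369.65945181 241.1530464 ] mouth [350.22280405 274.74184581] top [254.05043157 196.7760757 ] [246.43758912 166.4109791 ]
tip [ 521.23656407 -196.41886602  100.89865015] [np.float64(2.2116878278980705), np.float64(2.211687827898064)]
seat (array([ 540.65927759, -194.04748274,   11.21582433]), [np.float64(1.2830456216622685), np.float64(1.2830456216622759)])
cam in tool [  83.55289798    0.70845478 -172.12012209] [[-0.001  0.957  0.289]
 [ 1.     0.001 -0.   ]
 [-0.001  0.289 -0.957]]
```

```bash
cat > plan.py <<'E'
import sys,json
from h import *
from scipy.spatial.transform import Rotation as Ro
def toolR(yaw,tilt):  # z: tilt deg below level along heading yaw, x upper/outward, y horizontal
    y,t=np.radians([yaw,tilt]);h=np.array([np.cos(y),np.sin(y),0]);k=np.array([0,0,1.])
    z=np.cos(t)*h-np.sin(t)*k;x=np.sin(t)*h+np.cos(t)*k
    return np.c_[x,np.cross(z,x),z]
def rows(p0,R0,p1,yt0,yt1,N):
    """interpolate heading/tilt and position; R0 measured used only as start"""
    out=[];p=np.array(p0,float);R=R0
    for i in range(1,N+1):
        a=i/N;Rn=toolR(*(np.array(yt0)+(np.array(yt1)-yt0)*a));pn=np.array(p0)+(np.array(p1)-p0)*a
        t=R.T@(pn-p)/10;w=Ro.from_matrix(R.T@Rn).as_rotvec();out.append((t,w));p,R=pn,Rn
    for t,w in out: print(json.dumps(dict(zip(("tx","ty","tz","wx","wy","wz"),[round(float(v),2) for v in t]+[round(float(v),3) for v in w]))))
E
python3 - <<'E'
from plan import *
from workcell import env
s=env.state();R=Ro.from_euler("xyz",s["ee_rot"],degrees=True).as_matrix()
print(toolR(166.258,90).round(2),R.round(2))
rows(s["ee_pos"],R,[500,152,200],[166.26,90],[16.5,90],22)
E
```

```text
[[-0.97  0.24 -0.  ]
 [ 0.24  0.97  0.  ]
 [ 0.    0.   -1.  ]] [[-0.97  0.24 -0.  ]
 [ 0.24  0.97 -0.  ]
 [ 0.   -0.   -1.  ]]
{"tx": -2.04, "ty": -1.4, "tz": 0.06, "wx": -0.001, "wy": 0.0, "wz": 0.119}
{"tx": -2.2, "ty": -1.15, "tz": 0.06, "wx": -0.0, "wy": 0.0, "wz": 0.119}
{"tx": -2.32, "ty": -0.88, "tz": 0.06, "wx": -0.0, "wy": 0.0, "wz": 0.119}
{"tx": -2.4, "ty": -0.6, "tz": 0.06, "wx": -0.0, "wy": -0.0, "wz": 0.119}
{"tx": -2.46, "ty": -0.31, "tz": 0.06, "wx": -0.0, "wy": 0.0, "wz": 0.119}
{"tx": -2.48, "ty": -0.02, "tz": 0.06, "wx": -0.0, "wy": 0.0, "wz": 0.119}
{"tx": -2.46, "ty": 0.28, "tz": 0.06, "wx": -0.0, "wy": 0.0, "wz": 0.119}
{"tx": -2.41, "ty": 0.57, "tz": 0.06, "wx": -0.0, "wy": 0.0, "wz": 0.119}
{"tx": -2.33, "ty": 0.85, "tz": 0.06, "wx": -0.0, "wy": 0.0, "wz": 0.119}
{"tx": -2.21, "ty": 1.12, "tz": 0.06, "wx": -0.0, "wy": 0.0, "wz": 0.119}
{"tx": -2.06, "ty": 1.37, "tz": 0.06, "wx": -0.0, "wy": 0.0, "wz": 0.119}
{"tx": -1.89, "ty": 1.61, "tz": 0.06, "wx": -0.0, "wy": 0.0, "wz": 0.119}
{"tx": -1.68, "ty": 1.82, "tz": 0.06, "wx": -0.0, "wy": 0.0, "wz": 0.119}
{"tx": -1.45, "ty": 2.01, "tz": 0.06, "wx": -0.0, "wy": 0.0, "wz": 0.119}
{"tx": -1.21, "ty": 2.16, "tz": 0.06, "wx": -0.0, "wy": 0.0, "wz": 0.119}
{"tx": -0.94, "ty": 2.29, "tz": 0.06, "wx": -0.0, "wy": 0.0, "wz": 0.119}
{"tx": -0.66, "ty": 2.39, "tz": 0.06, "wx": -0.0, "wy": 0.0, "wz": 0.119}
{"tx": -0.38, "ty": 2.45, "tz": 0.06, "wx": -0.0, "wy": 0.0, "wz": 0.119}
{"tx": -0.08, "ty": 2.48, "tz": 0.06, "wx": -0.0, "wy": 0.0, "wz": 0.119}
{"tx": 0.21, "ty": 2.47, "tz": 0.06, "wx": -0.0, "wy": 0.0, "wz": 0.119}
{"tx": 0.5, "ty": 2.43, "tz": 0.06, "wx": -0.0, "wy": 0.0, "wz": 0.119}
{"tx": 0.79, "ty": 2.35, "tz": 0.06, "wx": -0.0, "wy": 0.0, "wz": 0.119}
```

Request:
{"method": "move_arm", "body": {
  "plan": [
    {"tx": -2.0,"ty": -1.4,"wz": 0.119},
    {"tx": -2.2,"ty": -1.15,"wz": 0.119},
    {"tx": -2.3,"ty": -0.9,"wz": 0.119},
    {"tx": -2.4,"ty": -0.6,"wz": 0.119},
    {"tx": -2.45,"ty": -0.3,"wz": 0.119},
    {"tx": -2.5,"ty": 0,"wz": 0.119},
    {"tx": -2.45,"ty": 0.3,"wz": 0.119},
    {"tx": -2.4,"ty": 0.55,"wz": 0.119},
    {"tx": -2.3,"ty": 0.85,"wz": 0.119},
    {"tx": -2.2,"ty": 1.1,"wz": 0.119},
    {"tx": -2.05,"ty": 1.35,"wz": 0.119},
    {"tx": -1.9,"ty": 1.6,"wz": 0.119}
  ],
  "gripper": 9.1
}}

```text
schema error: expected keys tx, ty, tz, wx, wy, wz
```

Request:
{"method": "move_arm", "body": {
  "plan": [
    {"tx": -1.7,"ty": 1.8,"wz": 0.119},
    {"tx": -1.45,"ty": 2.0,"wz": 0.119},
    {"tx": -1.2,"ty": 2.15,"wz": 0.119},
    {"tx": -0.95,"ty": 2.3,"wz": 0.119},
    {"tx": -0.65,"ty": 2.4,"wz": 0.119},
    {"tx": -0.4,"ty": 2.45,"wz": 0.119},
    {"tx": -0.1,"ty": 2.5,"wz": 0.119},
    {"tx": 0.2,"ty": 2.45,"wz": 0.119},
    {"tx": 0.5,"ty": 2.4,"wz": 0.119},
    {"tx": 0.8,"ty": 2.35,"wz": 0.119}
  ]
}}

```text
schema error: expected keys tx, ty, tz, wx, wy, wz
```

```bash
python3 - <<'E'
from plan import *
from workcell import env
s=env.state();print(s)
R=Ro.from_euler("xyz",s["ee_rot"],degrees=True).as_matrix()
rows(s["ee_pos"],R,[507.8,154.5,131.4],[16.5,90],[16.5,45],8)
E
```

```text
{'time_s': 0.15, 'qpos': array([ 7.51150108e+01,  1.83427153e+01,  8.96887166e+01, -2.94174228e-04,
        7.20433977e+01, -1.14327339e+00]), 'qvel': array([-0.06724199, -0.10928543, -0.10131095, -0.0781738 , -0.1773385 ,
       -0.02771449]), 'effort': array([-3.85508229e-04, -4.12772369e+01, -2.32153881e+01,  7.27543887e-02,
        4.33063530e-02, -1.02362642e-04]), 'ee_pos': array([136.47011755, 558.19537158, 213.32961252]), 'ee_rot': array([-1.79925180e+02, -1.21337242e-03,  1.66258374e+02]), 'force': array([-0.06466743, -0.79945097, -0.27471673]), 'torque': array([0.02134705, 0.01871223, 0.02618333]), 'gripper_force': 0.0, 'gripper_width': 90.95834937556472}
{"tx": -5.71, "ty": -3.8, "tz": 1.03, "wx": -0.129, "wy": 0.036, "wz": 2.611}
{"tx": 2.9, "ty": 6.16, "tz": 1.31, "wx": 0.0, "wy": 0.098, "wz": 0.0}
{"tx": 2.76, "ty": 6.16, "tz": 1.59, "wx": -0.0, "wy": 0.098, "wz": 0.0}
{"tx": 2.59, "ty": 6.16, "tz": 1.86, "wx": 0.0, "wy": 0.098, "wz": 0.0}
{"tx": 2.4, "ty": 6.16, "tz": 2.1, "wx": -0.0, "wy": 0.098, "wz": -0.0}
{"tx": 2.18, "ty": 6.16, "tz": 2.33, "wx": -0.0, "wy": 0.098, "wz": 0.0}
{"tx": 1.94, "ty": 6.16, "tz": 2.53, "wx": 0.0, "wy": 0.098, "wz": 0.0}
{"tx": 1.68, "ty": 6.16, "tz": 2.71, "wx": 0.0, "wy": 0.098, "wz": -0.0}
```

All six keys are needed in every row.

Request:
{"method": "move_arm", "body": {
  "plan": [
    {"tx": -2.0,"ty": -1.4,"tz": 0,"wx": 0,"wy": 0,"wz": 0.119},
    {"tx": -2.2,"ty": -1.15,"tz": 0,"wx": 0,"wy": 0,"wz": 0.119},
    {"tx": -2.3,"ty": -0.9,"tz": 0,"wx": 0,"wy": 0,"wz": 0.119},
    {"tx": -2.4,"ty": -0.6,"tz": 0,"wx": 0,"wy": 0,"wz": 0.119},
    {"tx": -2.45,"ty": -0.3,"tz": 0,"wx": 0,"wy": 0,"wz": 0.119},
    {"tx": -2.5,"ty": 0,"tz": 0,"wx": 0,"wy": 0,"wz": 0.119},
    {"tx": -2.45,"ty": 0.3,"tz": 0,"wx": 0,"wy": 0,"wz": 0.119},
    {"tx": -2.4,"ty": 0.55,"tz": 0,"wx": 0,"wy": 0,"wz": 0.119},
    {"tx": -2.3,"ty": 0.85,"tz": 0,"wx": 0,"wy": 0,"wz": 0.119},
    {"tx": -2.2,"ty": 1.1,"tz": 0,"wx": 0,"wy": 0,"wz": 0.119},
    {"tx": -2.05,"ty": 1.35,"tz": 0,"wx": 0,"wy": 0,"wz": 0.119},
    {"tx": -1.9,"ty": 1.6,"tz": 0,"wx": 0,"wy": 0,"wz": 0.119}
  ],
  "gripper": 9.1
}}

```text
time_s: 1.15
ee_pos: [334.1, 336.3, 213.8]
ee_rot: [-180.0, 0.0, 84.1]
force: [0.0, 0.3, 0.3]
gripper_width: 91.1
gripper_force: 0.0
```

Request:
{"method": "move_arm", "body": {
  "plan": [
    {"tx": -1.7,"ty": 1.8,"tz": 0,"wx": 0,"wy": 0,"wz": 0.119},
    {"tx": -1.45,"ty": 2.0,"tz": 0,"wx": 0,"wy": 0,"wz": 0.119},
    {"tx": -1.2,"ty": 2.15,"tz": 0,"wx": 0,"wy": 0,"wz": 0.119},
    {"tx": -0.95,"ty": 2.3,"tz": 0,"wx": 0,"wy": 0,"wz": 0.119},
    {"tx": -0.65,"ty": 2.4,"tz": 0,"wx": 0,"wy": 0,"wz": 0.119},
    {"tx": -0.4,"ty": 2.45,"tz": 0,"wx": 0,"wy": 0,"wz": 0.119},
    {"tx": -0.1,"ty": 2.5,"tz": 0,"wx": 0,"wy": 0,"wz": 0.119},
    {"tx": 0.2,"ty": 2.45,"tz": 0,"wx": 0,"wy": 0,"wz": 0.119},
    {"tx": 0.5,"ty": 2.4,"tz": 0,"wx": 0,"wy": 0,"wz": 0.119},
    {"tx": 0.8,"ty": 2.35,"tz": 0,"wx": 0,"wy": 0,"wz": 0.119}
  ]
}}

```text
time_s: 1.98
ee_pos: [498.2, 151.0, 213.7]
ee_rot: [-180.0, 0.0, 15.9]
force: [0.5, 0.3, 0.5]
gripper_width: 90.9
gripper_force: 0.0
```

```bash
python3 - <<'E'
from plan import *
from workcell import env
s=env.state();print(s)
R=Ro.from_euler("xyz",s["ee_rot"],degrees=True).as_matrix()
rows(s["ee_pos"],R,[507.8,154.5,131.4],[16.5,90],[16.5,45],8)
E
```

```text
{'time_s': 1.9833, 'qpos': array([1.55877316e+01, 1.34299725e+01, 9.66064741e+01, 1.18801230e-02,
       6.99932143e+01, 8.96672826e+01]), 'qvel': array([-29.79761745,  10.97742965, -14.80545163,   0.0514816 ,
         3.55972016,  51.33492278]), 'effort': array([ 2.14545809e+00, -3.76973212e+01, -2.21440065e+01, -3.17704899e-02,
       -5.17747749e-02, -7.51828775e-01]), 'ee_pos': array([498.15470121, 150.97933137, 213.7085921 ]), 'ee_rot': array([-1.79988667e+02,  2.95960845e-02,  1.59163844e+01]), 'force': array([0.51713006, 0.25446504, 0.51445849]), 'torque': array([-0.09177419,  0.16264739, -0.00899393]), 'gripper_force': 0.0, 'gripper_width': 90.89577998194692}
{"tx": 0.13, "ty": -0.01, "tz": 1.03, "wx": 0.0, "wy": 0.099, "wz": -0.01}
{"tx": 0.03, "ty": -0.01, "tz": 1.04, "wx": 0.0, "wy": 0.098, "wz": 0.0}
{"tx": -0.08, "ty": -0.01, "tz": 1.03, "wx": -0.0, "wy": 0.098, "wz": 0.0}
{"tx": -0.18, "ty": -0.01, "tz": 1.02, "wx": 0.0, "wy": 0.098, "wz": 0.0}
{"tx": -0.28, "ty": -0.01, "tz": 1.0, "wx": -0.0, "wy": 0.098, "wz": -0.0}
{"tx": -0.37, "ty": -0.01, "tz": 0.97, "wx": -0.0, "wy": 0.098, "wz": 0.0}
{"tx": -0.47, "ty": -0.01, "tz": 0.93, "wx": 0.0, "wy": 0.098, "wz": 0.0}
{"tx": -0.55, "ty": -0.01, "tz": 0.88, "wx": 0.0, "wy": 0.098, "wz": -0.0}
```

Request:
{"method": "move_arm", "body": {
  "plan": [
    {"tx": 0.1,"ty": 0,"tz": 1.0,"wx": 0,"wy": 0.098,"wz": 0},
    {"tx": 0,"ty": 0,"tz": 1.0,"wx": 0,"wy": 0.098,"wz": 0},
    {"tx": -0.1,"ty": 0,"tz": 1.0,"wx": 0,"wy": 0.098,"wz": 0},
    {"tx": -0.2,"ty": 0,"tz": 1.0,"wx": 0,"wy": 0.098,"wz": 0},
    {"tx": -0.3,"ty": 0,"tz": 1.0,"wx": 0,"wy": 0.098,"wz": 0},
    {"tx": -0.35,"ty": 0,"tz": 0.95,"wx": 0,"wy": 0.098,"wz": 0},
    {"tx": -0.45,"ty": 0,"tz": 0.95,"wx": 0,"wy": 0.098,"wz": 0},
    {"tx": -0.55,"ty": 0,"tz": 0.9,"wx": 0,"wy": 0.098,"wz": 0},
    {"tx": 0,"ty": 0,"tz": 0,"wx": 0,"wy": 0,"wz": 0},
    {"tx": 0,"ty": 0,"tz": 0,"wx": 0,"wy": 0,"wz": 0}
  ]
}}

```text
time_s: 2.82
ee_pos: [501.8, 157.8, 141.3]
ee_rot: [-179.1, -38.4, 16.2]
force: [-0.3, -0.3, -0.3]
gripper_width: 91.4
gripper_force: 0.0
```

```bash
python3 - <<'E'
from plan import *
from workcell import env,grab_frame
f=grab_frame("wrist");f["fish"]=1;pickle.dump(f,open("w1.pkl","wb"))
s=env.state();print(s["ee_pos"],s["ee_rot"],s["qpos"])
im=f["color"][:,:,::-1].copy()
c=np.array([541,164.3,84.7]);m=np.array([645.3,195.2,34])
for p in (c,m): q=proj(f,p);print(q);cv2.drawMarker(im,tuple(int(v) for v in q),(0,0,255),0,9)
cv2.imwrite("pics/w1.png",im)
E
```

```text
[502.64225265 158.01708164 142.03443326] [-179.17099665  -38.47952498   16.30215326] [ 15.25934301   5.33408157 132.23004937  20.42303846   4.23831335
  68.81161992]
[325.65268113 216.18390212]
[324.32913515 138.30452685]
```

View pics/w1.png

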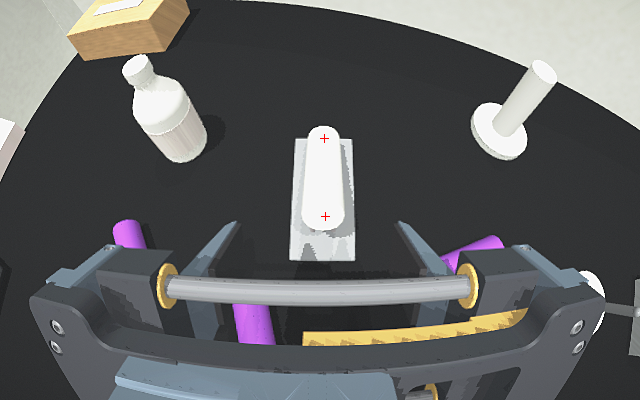

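The wrist view shows the liner straight ahead between the fingers. Its closed end is centred near (323,214) and its mouth near (323,132), within about 2 mm of my estimate. Joint 5 is close to its limit, so I'll grasp with the tool 60° below level.

```bash
python3 - <<'E'
from plan import *
from workcell import env
s=env.state()
R=Ro.from_euler("xyz",s["ee_rot"],degrees=True).as_matrix()
rows(s["ee_pos"],R,[533,163,127],[16.4,51.5],[16.5,60],5)
E
```

```text
{"tx": 0.29, "ty": 0.08, "tz": 0.61, "wx": -0.013, "wy": -0.029, "wz": -0.001}
{"tx": 0.31, "ty": 0.08, "tz": 0.61, "wx": 0.0, "wy": -0.03, "wz": -0.0}
{"tx": 0.33, "ty": 0.08, "tz": 0.6, "wx": 0.0, "wy": -0.03, "wz": -0.0}
{"tx": 0.34, "ty": 0.08, "tz": 0.59, "wx": 0.0, "wy": -0.03, "wz": -0.0}
{"tx": 0.36, "ty": 0.08, "tz": 0.58, "wx": 0.0, "wy": -0.03, "wz": -0.0}
```

Request:
{"method": "move_arm", "body": {
  "plan": [
    {"tx": 0.3,"ty": 0.1,"tz": 0.6,"wx": -0.013,"wy": -0.03,"wz": 0},
    {"tx": 0.3,"ty": 0.1,"tz": 0.6,"wx": 0,"wy": -0.03,"wz": 0},
    {"tx": 0.3,"ty": 0.1,"tz": 0.6,"wx": 0,"wy": -0.03,"wz": 0},
    {"tx": 0.35,"ty": 0.1,"tz": 0.6,"wx": 0,"wy": -0.03,"wz": 0},
    {"tx": 0.35,"ty": 0,"tz": 0.6,"wx": 0,"wy": -0.03,"wz": 0},
    {"tx": 0,"ty": 0,"tz": 0,"wx": 0,"wy": 0,"wz": 0},
    {"tx": 0,"ty": 0,"tz": 0,"wx": 0,"wy": 0,"wz": 0}
  ]
}}

```text
time_s: 3.45
ee_pos: [530.1, 163.7, 127.7]
ee_rot: [-179.5, -30.6, 16.4]
force: [-1.3, 1.0, -0.7]
gripper_width: 90.8
gripper_force: 0.0
```

```bash
python3 - <<'E'
from plan import *
from workcell import env
s=env.state();print(s["qpos"],s["ee_pos"],s["ee_rot"])
R=Ro.from_euler("xyz",s["ee_rot"],degrees=True).as_matrix()
t=90+s["ee_rot"][1]
rows(s["ee_pos"],R,[571.6,174.5,57.5],[s["ee_rot"][2],t],[16.5,60],6)
E
```

```text
[ 15.33068207   9.75714096 124.05211586   3.92946599  15.65094108
  85.26824692] [530.07376083 163.67568348 127.7375856 ] [-179.5006176   -30.58768641   16.43122188]
{"tx": 0.02, "ty": 0.03, "tz": 1.37, "wx": -0.009, "wy": -0.002, "wz": -0.0}
{"tx": 0.02, "ty": 0.02, "tz": 1.37, "wx": 0.0, "wy": -0.002, "wz": -0.0}
{"tx": 0.02, "ty": 0.02, "tz": 1.37, "wx": 0.0, "wy": -0.002, "wz": -0.0}
{"tx": 0.03, "ty": 0.02, "tz": 1.37, "wx": 0.0, "wy": -0.002, "wz": -0.0}
{"tx": 0.03, "ty": 0.02, "tz": 1.37, "wx": 0.0, "wy": -0.002, "wz": -0.0}
{"tx": 0.03, "ty": 0.02, "tz": 1.37, "wx": 0.0, "wy": -0.002, "wz": -0.0}
```

Request:
{"method": "move_arm", "body": {
  "plan": [
    {"tx": 0,"ty": 0,"tz": 1.4,"wx": -0.009,"wy": 0,"wz": 0},
    {"tx": 0,"ty": 0,"tz": 1.4,"wx": 0,"wy": -0.01,"wz": 0},
    {"tx": 0,"ty": 0,"tz": 1.4,"wx": 0,"wy": 0,"wz": 0},
    {"tx": 0.05,"ty": 0.05,"tz": 1.4,"wx": 0,"wy": 0,"wz": 0},
    {"tx": 0.05,"ty": 0.05,"tz": 1.4,"wx": 0,"wy": 0,"wz": 0},
    {"tx": 0,"ty": 0,"tz": 1.2,"wx": 0,"wy": 0,"wz": 0},
    {"tx": 0,"ty": 0,"tz": 0,"wx": 0,"wy": 0,"wz": 0},
    {"tx": 0,"ty": 0,"tz": 0,"wx": 0,"wy": 0,"wz": 0},
    {"tx": 0,"ty": 0,"tz": 0,"wx": 0,"wy": 0,"wz": 0}
  ]
}}

```text
time_s: 4.2
ee_pos: [568.7, 174.5, 56.8]
ee_rot: [-180.0, -29.9, 16.4]
force: [-0.1, -0.2, 0.2]
gripper_width: 91.4
gripper_force: 0.0
```

Request:
{"method": "move_arm", "body": {
  "plan": [
    {"tx": 0,"ty": 0,"tz": 0,"wx": 0,"wy": 0,"wz": 0},
    {"tx": 0,"ty": 0,"tz": 0,"wx": 0,"wy": 0,"wz": 0},
    {"tx": 0,"ty": 0,"tz": 0,"wx": 0,"wy": 0,"wz": 0},
    {"tx": 0,"ty": 0,"tz": 0,"wx": 0,"wy": 0,"wz": 0},
    {"tx": 0,"ty": 0,"tz": 0,"wx": 0,"wy": 0,"wz": 0},
    {"tx": 0,"ty": 0,"tz": 0,"wx": 0,"wy": 0,"wz": 0},
    {"tx": 0,"ty": 0,"tz": 0,"wx": 0,"wy": 0,"wz": 0},
    {"tx": 0,"ty": 0,"tz": 0,"wx": 0,"wy": 0,"wz": 0}
  ],
  "gripper": 2.5,
  "force": 25
}}

```text
time_s: 4.87
ee_pos: [569.0, 174.5, 56.2]
ee_rot: [-180.0, -29.9, 16.4]
force: [-0.6, -0.4, -0.4]
gripper_width: 40.7
gripper_force: 0.0
```

Request:
{"method": "move_arm", "body": {
  "plan": [
    {"tx": 0,"ty": 0,"tz": 0,"wx": 0,"wy": 0,"wz": 0},
    {"tx": 0,"ty": 0,"tz": 0,"wx": 0,"wy": 0,"wz": 0},
    {"tx": 0,"ty": 0,"tz": 0,"wx": 0,"wy": 0,"wz": 0},
    {"tx": 0,"ty": 0,"tz": 0,"wx": 0,"wy": 0,"wz": 0},
    {"tx": 0,"ty": 0,"tz": 0,"wx": 0,"wy": 0,"wz": 0},
    {"tx": 0,"ty": 0,"tz": 0,"wx": 0,"wy": 0,"wz": 0}
  ]
}}

```text
time_s: 5.37
ee_pos: [569.5, 174.0, 56.7]
ee_rot: [-180.0, -29.9, 16.3]
force: [-0.8, -4.9, 3.4]
gripper_width: 34.2
gripper_force: 25.0
```

Request:
{"method": "move_arm", "body": {
  "plan": [
    {"tx": 0.25,"ty": 0,"tz": -0.43,"wx": 0,"wy": 0,"wz": 0},
    {"tx": 0.5,"ty": 0,"tz": -0.87,"wx": 0,"wy": 0,"wz": 0},
    {"tx": 0.75,"ty": 0,"tz": -1.3,"wx": 0,"wy": 0,"wz": 0},
    {"tx": 1,"ty": 0,"tz": -1.73,"wx": 0,"wy": 0,"wz": 0},
    {"tx": 1,"ty": 0,"tz": -1.73,"wx": 0,"wy": 0,"wz": 0},
    {"tx": 1,"ty": 0,"tz": -1.73,"wx": 0,"wy": 0,"wz": 0},
    {"tx": 1,"ty": 0,"tz": -1.73,"wx": 0,"wy": 0,"wz": 0},
    {"tx": 1,"ty": 0,"tz": -1.73,"wx": 0,"wy": 0,"wz": 0},
    {"tx": 0.5,"ty": 0,"tz": -0.87,"wx": 0,"wy": 0,"wz": 0},
    {"tx": 0,"ty": 0,"tz": 0,"wx": 0,"wy": 0,"wz": 0}
  ]
}}

```text
time_s: 6.2
ee_pos: [570.5, 175.2, 199.4]
ee_rot: [-180.0, -30.2, 16.4]
force: [0.4, 0.3, -0.7]
gripper_width: 34.3
gripper_force: 25.0
```

```bash
python3 - <<'E'
from plan import *
from workcell import env,grab_frame
s=env.state();print(s)
R=Ro.from_euler("xyz",s["ee_rot"],degrees=True).as_matrix()
# grasp point g on axis; rim centre in tool coords (nominal): axis rel. to tool = 35deg; 98 mm beyond grasp
g=np.array([500,-150,240.]);Rt=toolR(-19,125);tcp=g+19*Rt[:,2];print(tcp)
rows(s["ee_pos"],R,tcp,[s["ee_rot"][2],90+s["ee_rot"][1]],[-19,125],24)
E
```

```text
{'time_s': 6.2, 'qpos': array([ 15.7584338 ,   8.12888153, 112.90809411,   0.77106676,
        28.8017856 ,  88.73208016]), 'qvel': array([-0.09852679,  1.85661768,  3.01604634,  0.10948535, -1.33622053,
       -0.04174036]), 'effort': array([-1.36333899e-02, -3.16670716e+01, -2.29203218e+01,  4.97935829e-02,
       -2.08538488e+00,  2.29309837e-02]), 'ee_pos': array([570.50488164, 175.20001567, 199.35433333]), 'ee_rot': array([-179.97271986,  -30.16549008,   16.44341812]), 'force': array([ 0.42045078,  0.30988315, -0.71917066]), 'torque': array([-0.12400654,  0.50793758, -0.05544668]), 'gripper_force': 24.967079704841808, 'gripper_width': 34.2833828999418}
[ 489.69578367 -146.45197379  224.43611116]
{"tx": -0.55, "ty": 1.19, "tz": -0.44, "wx": -0.013, "wy": -0.047, "wz": 0.023}
{"tx": -0.55, "ty": 1.21, "tz": -0.4, "wx": -0.011, "wy": -0.047, "wz": 0.023}
{"tx": -0.54, "ty": 1.22, "tz": -0.36, "wx": -0.01, "wy": -0.047, "wz": 0.024}
{"tx": -0.52, "ty": 1.24, "tz": -0.32, "wx": -0.009, "wy": -0.047, "wz": 0.024}
{"tx": -0.51, "ty": 1.26, "tz": -0.29, "wx": -0.008, "wy": -0.047, "wz":
[... 807 characters left out ...]
-0.22, "ty": 1.37, "tz": -0.07, "wx": 0.005, "wy": -0.047, "wz": 0.025}
{"tx": -0.19, "ty": 1.37, "tz": -0.06, "wx": 0.007, "wy": -0.047, "wz": 0.025}
{"tx": -0.15, "ty": 1.38, "tz": -0.06, "wx": 0.008, "wy": -0.047, "wz": 0.025}
{"tx": -0.12, "ty": 1.38, "tz": -0.07, "wx": 0.009, "wy": -0.047, "wz": 0.024}
{"tx": -0.09, "ty": 1.38, "tz": -0.08, "wx": 0.01, "wy": -0.047, "wz": 0.024}
{"tx": -0.06, "ty": 1.38, "tz": -0.09, "wx": 0.011, "wy": -0.047, "wz": 0.023}
{"tx": -0.04, "ty": 1.38, "tz": -0.1, "wx": 0.012, "wy": -0.047, "wz": 0.023}
{"tx": -0.01, "ty": 1.38, "tz": -0.11, "wx": 0.013, "wy": -0.047, "wz": 0.022}
{"tx": 0.01, "ty": 1.38, "tz": -0.13, "wx": 0.014, "wy": -0.047, "wz": 0.021}
```

Request:
{"method": "move_arm", "body": {
  "plan": [
    {"tx": -0.55,"ty": 1.2,"tz": -0.45,"wx": -0.013,"wy": -0.047,"wz": 0.023},
    {"tx": -0.55,"ty": 1.2,"tz": -0.4,"wx": -0.011,"wy": -0.047,"wz": 0.023},
    {"tx": -0.55,"ty": 1.2,"tz": -0.35,"wx": -0.01,"wy": -0.047,"wz": 0.024},
    {"tx": -0.5,"ty": 1.25,"tz": -0.3,"wx": -0.009,"wy": -0.047,"wz": 0.024},
    {"tx": -0.5,"ty": 1.25,"tz": -0.3,"wx": -0.008,"wy": -0.047,"wz": 0.025},
    {"tx": -0.5,"ty": 1.25,"tz": -0.25,"wx": -0.007,"wy": -0.047,"wz": 0.025},
    {"tx": -0.45,"ty": 1.3,"tz": -0.2,"wx": -0.006,"wy": -0.047,"wz": 0.025},
    {"tx": -0.45,"ty": 1.3,"tz": -0.2,"wx": -0.004,"wy": -0.047,"wz": 0.025},
    {"tx": -0.4,"ty": 1.3,"tz": -0.15,"wx": -0.003,"wy": -0.047,"wz": 0.026},
    {"tx": -0.4,"ty": 1.3,"tz": -0.15,"wx": -0.002,"wy": -0.047,"wz": 0.026},
    {"tx": -0.35,"ty": 1.35,"tz": -0.1,"wx": -0.001,"wy": -0.047,"wz": 0.026},
    {"tx": -0.35,"ty": 1.35,"tz": -0.1,"wx": 0,"wy": -0.047,"wz": 0.026}
  ]
}}

```text
time_s: 7.2
ee_pos: [528.7, 13.7, 207.0]
ee_rot: [179.9, 2.7, -1.4]
force: [-0.1, 0.3, -0.7]
gripper_width: 34.4
gripper_force: 25.0
```

Request:
{"method": "move_arm", "body": {
  "plan": [
    {"tx": -0.3,"ty": 1.35,"tz": -0.1,"wx": 0.002,"wy": -0.047,"wz": 0.026},
    {"tx": -0.3,"ty": 1.35,"tz": -0.1,"wx": 0.003,"wy": -0.047,"wz": 0.026},
    {"tx": -0.25,"ty": 1.35,"tz": -0.05,"wx": 0.004,"wy": -0.047,"wz": 0.025},
    {"tx": -0.2,"ty": 1.35,"tz": -0.05,"wx": 0.005,"wy": -0.047,"wz": 0.025},
    {"tx": -0.2,"ty": 1.4,"tz": -0.05,"wx": 0.007,"wy": -0.047,"wz": 0.025},
    {"tx": -0.15,"ty": 1.4,"tz": -0.05,"wx": 0.008,"wy": -0.047,"wz": 0.025},
    {"tx": -0.1,"ty": 1.4,"tz": -0.05,"wx": 0.009,"wy": -0.047,"wz": 0.024},
    {"tx": -0.1,"ty": 1.4,"tz": -0.1,"wx": 0.01,"wy": -0.047,"wz": 0.024},
    {"tx": -0.05,"ty": 1.4,"tz": -0.1,"wx": 0.011,"wy": -0.047,"wz": 0.023},
    {"tx": -0.05,"ty": 1.4,"tz": -0.1,"wx": 0.012,"wy": -0.047,"wz": 0.023},
    {"tx": 0,"ty": 1.4,"tz": -0.1,"wx": 0.013,"wy": -0.047,"wz": 0.022},
    {"tx": 0,"ty": 1.4,"tz": -0.15,"wx": 0.014,"wy": -0.047,"wz": 0.021}
  ]
}}

```text
time_s: 8.2
ee_pos: [488.3, -148.4, 219.3]
ee_rot: [-180.0, 35.0, -19.1]
force: [0.5, -0.6, -1.3]
gripper_width: 34.6
gripper_force: 25.0
```

Request:
{"method": "move_arm", "body": {
  "plan": [
    {"tx": 0,"ty": 0,"tz": 0,"wx": 0,"wy": 0,"wz": 0},
    {"tx": 0,"ty": 0,"tz": 0,"wx": 0,"wy": 0,"wz": 0},
    {"tx": 0,"ty": 0,"tz": 0,"wx": 0,"wy": 0,"wz": 0}
  ]
}}

```text
time_s: 8.45
ee_pos: [488.5, -147.4, 219.9]
ee_rot: [-179.9, 34.8, -19.0]
force: [-0.3, 1.2, -2.2]
gripper_width: 34.6
gripper_force: 25.0
```

```bash
python3 - <<'E'
from plan import *
from workcell import env,grab_frame
s=env.state();print(s["ee_pos"],s["ee_rot"],s["qpos"],s["force"],s["torque"])
R=Ro.from_euler("xyz",s["ee_rot"],degrees=True).as_matrix();print(R.round(3))
F={n:grab_frame(n) for n in("scene","top","wrist")};F["wrist"]["fish"]=1
pickle.dump((F,s),open("v2.pkl","wb"))
g=s["ee_pos"]-19*R[:,2]
q=[proj(F[n],g).astype(int) for n in("scene","top")];print(q)
L=[]
for n,(u,v) in zip(("scene","top"),q):
    u=max(40,u);L.append(cv2.resize(F[n]["color"][v-40:v+40,u-40:u+40,::-1],(400,400),interpolation=cv2.INTER_CUBIC));print(u-40,v-40)
cv2.imwrite("pics/v2.png",np.hstack(L));cv2.imwrite("pics/w2.png",F["wrist"]["color"][:,:,::-1])
E
```

```text
[ 488.45796765 -147.44715253  219.9185453 ] [-179.94659762   34.81213923  -19.04724143] [-18.37593143  31.71076458  75.61561915   0.4577834  107.48287439
  90.68870666] [-0.32017191  1.1844456  -2.21075813] [-0.18324163 -0.29808646 -0.0127325 ]
[[ 0.776 -0.327 -0.539]
 [-0.268 -0.945  0.187]
 [-0.571 -0.001 -0.821]]
[array([315, 142]), array([361, 204])]
275 102
321 164
```

View pics/w2.png

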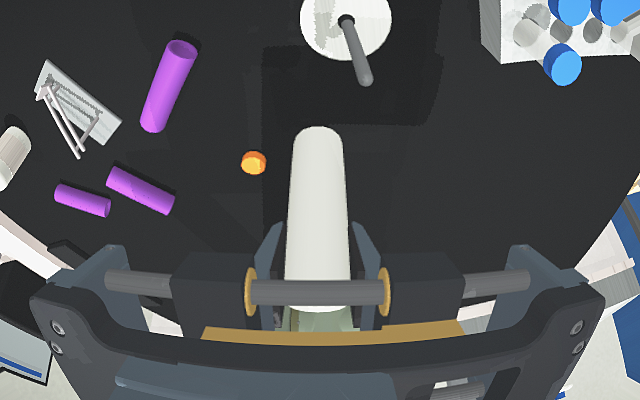

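View pics/v2.png

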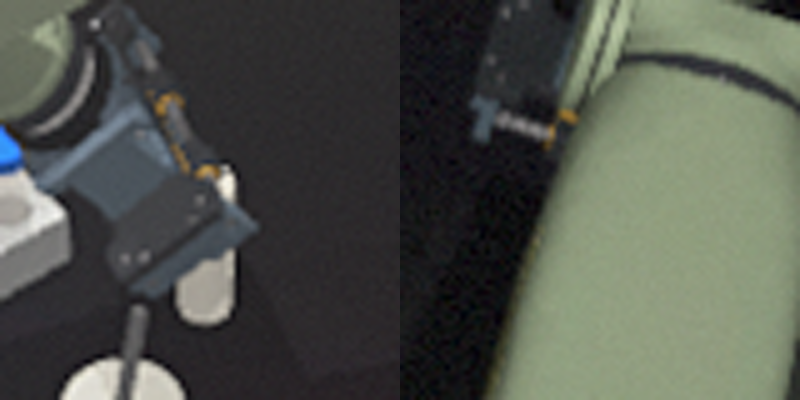

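The wrist view shows the liner held mouth forward, with its rim edge at about (318,127). The empty foot is at about (346,15) with its peg tip near (366,82). The scene crop shows the liner held upright just beside the peg tip. Next I measure the liner axis, rim, foot and tip by casting rays.

```bash
cat > meas.py <<'E'
from plan import *
from scipy.optimize import least_squares,brentq
def mask(f,lo): 
    g=cv2.cvtColor(f["color"],cv2.COLOR_RGB2GRAY);return cv2.threshold(cv2.GaussianBlur(g,(3,3),0),lo,255,0)[1]
def edge(g,row,c0,step,th):
    c=c0
    while g[row,c]>th:c+=step
    a,b=float(g[row,c-step]),float(g[row,c]);return c-step+step*(a-th)/(a-b)
def liner(f,s,rws,c0=318):
    g=cv2.cvtColor(f["color"],cv2.COLOR_RGB2GRAY);th=110
    n=[];sg=[]
    for st in(-1,1):
        D=np.array([ray(f,edge(g,r,c0,st,th),r)[1] for r in rws]);_,S,Vt=np.linalg.svd(D);v=Vt[2]
        c,m=ray(f,c0,rws[0]);n.append(v*np.sign(v@m));sg.append(S[2])
    ax=np.cross(*n);ax/=np.linalg.norm(ax);ax*=-np.sign(ax[2])  # towards the mouth (down)
    w=n[0]+n[1];sinh=np.linalg.norm(w)/2   # inward normals
    q=c+w/np.linalg.norm(w)*18/sinh        # point on axis nearest camera
    e1=np.cross(ax,[1,0,0]);e1/=np.linalg.norm(e1);e2=np.cross(ax,e1)
    ring=lambda t:[q+ax*t+18*(np.cos(a)*e1+np.sin(a)*e2) for a in np.linspace(0,6.28,90)]
    col=g[:,c0].astype(float);r=rws[0]
    while col[r]>th:r-=1
    top=r+(th-col[r])/(col[r+1]-col[r])
    t=brentq(lambda t:min(proj(f,p)[1] for p in ring(t))-top,-60,250)
    R=Ro.from_euler("xyz",s["ee_rot"],degrees=True).as_matrix()
    m=q+ax*t
    print("axis",ax,"tilt",np.degrees(np.arccos(-ax[2])),"rim",m,"top",top,"resid",sg)
    print("in tool: axis",R.T@ax,"rim",R.T@(m-s["ee_pos"]),"closed",R.T@(m-120*ax-s["ee_pos"]))
    return m,ax
def foot(f,u,v,z=14):
    m=mask(f,110);k,l,st,ce=cv2.connectedComponentsWithStats(m)
    i=l[v,u];cn=cv2.findContours((l==i).astype(np.uint8),cv2.RETR_EXTERNAL,cv2.CHAIN_APPROX_NONE)[0][0][:,0]
    P=np.array([onz(f,*p,z)[:2] for p in cn if p[1]>2 and 2<p[0]<637])
    r=least_squares(lambda x:np.hypot(*(P-x).T)-45,P.mean(0),loss="soft_l1",f_scale=1)
    print("foot",r.x,"rms",np.sqrt(np.mean(r.fun**2)),len(P));return r.x
E
python3 - <<'E'
from meas import *
F,s=pickle.load(open("v2.pkl","rb"));W=F["wrist"]
liner(W,s,[140,160,180,200,215])
g=cv2.cvtColor(W["color"],cv2.COLOR_RGB2GRAY);print(g[0:140:10,346],W["view"].round(3).tolist())
foot(W,320,30)
S=pickle.load(open("scene.pkl","rb"));T=pickle.load(open("top.pkl","rb"))
foot(T,358,190);foot(S,290,180)
g=g.astype(int);print(g[70:94,358:376:2])
for uv in((365,78),(366,81)): print("tip",onz(W,*uv,101), tri([ray(W,*uv),ray(T,371.6,199.8)]),tri([ray(W,*uv),ray(S,302.7,164.5)]))
E
```

```text
axis [-0.03094856  0.00942786 -0.99947651] tilt 1.8539975615705215 rim [ 498.54830958 -149.90338681  142.19431344] top 125.82417582417582 resid [np.float64(0.0018998534486030232), np.float64(0.002114430108661783)]
in tool: axis [0.54404411 0.00197034 0.8390543 ] rim [52.86080037 -0.91722797 57.91199169] closed [-12.42449273  -1.15366918 -42.77452479]
[243 243 126 114 130 236 135  39  39  39  41  39  40  51] [[-0.327, -0.945, -0.001, 21.991], [0.586, -0.202, -0.785, -170.234], [0.741, -0.258, 0.62, -724.232], [0.0, 0.0, 0.0, 1.0]]
foot [ 540.25499435 -193.36946113] rms 20.32309806308015 316
foot [ 541.36541338 -194.05418568] rms 0.8514974125659308 78
foot [ 542.89988842 -189.26388991] rms 2.6746096240267945 69
[[114 119 122 126 125 126 105  35  40]
 [115 118 123 126 123 125 133  36  39]
 [113 118 123 125 125 125 132  40  39]
 [112 117 121 127 129 127 128  52  39]
 [110 116 122 131 134 133 130  70  36]
 [112 116 122 137 141 138 135  91  36]
 [111 116 121 138 147 140 137 109  33]
 [109 117 121 133 150 143 141 114  34]
 [110 116 127 137 151 143 141 119  33]
 [110 115 128 142 154 146 141 
[... 436 characters left out ...]
]
 [ 38  38  39  40  39  39  38  40  40]
 [ 42  40  40  39  39  41  42  39  39]
 [ 40  40  41  40  39  40  42  39  38]]
tip [ 519.63443871 -196.25726254  101.        ] (array([ 522.39105833, -196.87720325,  106.03364306]), [np.float64(0.5488554756454892), np.float64(0.5488554756454133)]) (array([ 518.51606157, -196.18518433,   98.54549308]), [np.float64(0.2631040003387125), np.float64(0.2631040003385303)])
tip [ 516.73246516 -196.35746116  101.        ] (array([ 521.98114352, -196.70150965,  109.95672852]), [np.float64(0.19593768411130066), np.float64(0.1959376841112476)]) (array([ 517.60945365, -196.14071667,   99.52110408]), [np.float64(1.5219419023143632), np.float64(1.5219419023143685)])
```

```bash
python3 - <<'E'
from plan import *
F,s=pickle.load(open("v2.pkl","rb"))
R=Ro.from_euler("xyz",s["ee_rot"],degrees=True).as_matrix();R2=R@Ro.from_rotvec([0,.016,0]).as_matrix()
m=np.array([498.5,-149.9,142.2]);rt=R.T@(m-s["ee_pos"]);m2=s["ee_pos"]+R2@rt;print(m2)
A=R2.T@(np.array([520.5,-196.5,142])-m2)/10;print("A",A,A/4)
print("down per cm",R2.T@[0,0,-1]);print("tip->seat per cm of drop",R2.T@(np.array([20.3,2.7,-93])/93))
E
```

```text
[ 499.67387093 -150.30611969  142.37461595]
A [ 2.90632078  3.68499733 -1.91089505] [ 0.72658019  0.92124933 -0.47772376]
down per cm [5.57678573e-01 7.65237069e-04 8.30056639e-01]
tip->seat per cm of drop [ 0.72107724 -0.09801722  0.72036733]
```

Request:
{"method": "move_arm", "body": {
  "plan": [
    {"tx": 0.75,"ty": 0.9,"tz": -0.5,"wx": 0,"wy": 0.004,"wz": 0},
    {"tx": 0.75,"ty": 0.9,"tz": -0.5,"wx": 0,"wy": 0.004,"wz": 0},
    {"tx": 0.7,"ty": 0.95,"tz": -0.45,"wx": 0,"wy": 0.004,"wz": 0},
    {"tx": 0.7,"ty": 0.95,"tz": -0.45,"wx": 0,"wy": 0.004,"wz": 0},
    {"tx": 0,"ty": 0,"tz": 0,"wx": 0,"wy": 0,"wz": 0},
    {"tx": 0,"ty": 0,"tz": 0,"wx": 0,"wy": 0,"wz": 0},
    {"tx": 0,"ty": 0,"tz": 0,"wx": 0,"wy": 0,"wz": 0}
  ]
}}

```text
time_s: 9.18
ee_pos: [509.1, -194.4, 219.7]
ee_rot: [-180.0, 33.9, -19.1]
force: [0.6, -0.0, -1.2]
gripper_width: 34.0
gripper_force: 25.0
```

```bash
python3 - <<'E'
from meas import *
from workcell import env,grab_frame
W=grab_frame("wrist");W["fish"]=1;S=grab_frame("scene");s=env.state();pickle.dump((W,S,s),open("v3.pkl","wb"))
print(s["ee_pos"],s["ee_rot"],s["force"],s["torque"])
liner(W,s,[145,160,180,200,215])
im=np.zeros((400,640,3),np.uint8);im=W["color"][:,:,::-1][0:320,160:480].copy()
c=cv2.resize(S["color"][122:202,263:343,::-1],(320,320),interpolation=cv2.INTER_CUBIC)
cv2.imwrite("pics/v3.png",np.hstack([im,c]))
E
```

```text
[ 509.02064972 -194.05734879  219.90839414] [-179.96757101   33.87763247  -19.07952097] [-0.53692982 -0.07468455 -0.50501388] [-0.13505792 -0.20901367  0.00197153]
axis [ 0.04729553 -0.01949713 -0.99869064] tilt 2.9323415862424214 rim [ 523.47039296 -198.81649725  144.66642173] top 125.82978723404256 resid [np.float64(0.0005894926481293115), np.float64(0.0006623913383215264)]
in tool: axis [0.59909153 0.00341928 0.80067325] rim [54.57060893 -0.1950681  53.98897641] closed [-17.32037475  -0.60538122 -42.09181307]
```

View pics/v3.png

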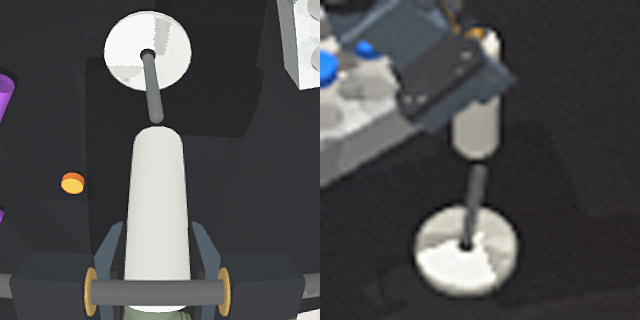

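The wrist view shows the whole foot, centred at about (308,50), with the peg tip at (317,120) directly in line with the liner mouth. The scene crop shows the liner just above the tip.

```bash
python3 - <<'E'
from meas import *
W,S,s=pickle.load(open("v3.pkl","rb"))
foot(W,285,40)
R=Ro.from_euler("xyz",s["ee_rot"],degrees=True).as_matrix()
g=cv2.cvtColor(W["color"],cv2.COLOR_RGB2GRAY).astype(int);print(g[108:128,308:328:2])
print("tip ball",[onz(W,317,118,z).round(1) for z in(101,104)])
for d in(0,-.016):
    R2=R@Ro.from_rotvec([0,d,0]).as_matrix();print("rim",s["ee_pos"]+R2@[53.7,-.5,56.5],"axis",R2@[.574,.002,.819])
print("down",R2.T@[0,0,-1],"x",R2.T@[1,0,0],"y",R2.T@[0,1,0])
E
```

```text
foot [ 540.2951235  -193.45382123] rms 12.728525610673449 290
[[ 91 120 121 123 124 121 119  72  37  39]
 [ 69 117 121 125 124 122 117  83  35  38]
 [ 68 117 122 124 125 121 120  85  36  40]
 [ 52 119 122 124 125 122 119  86  36  39]
 [ 47 117 121 124 125 124 121  96  34  40]
 [ 37 117 122 127 129 126 122 111  34  40]
 [ 30 119 122 128 137 128 122 120  32  38]
 [ 35 118 122 127 138 127 122 120  36  41]
 [ 36 112 123 126 133 127 122 121  40  38]
 [ 34 110 121 124 127 124 122 118  32  40]
 [ 36 108 118 121 122 123 118 101  35  38]
 [ 37 102 116 119 120 119 118  79  36  41]
 [ 39  77 113 116 117 116 116  60  38  38]
 [ 41  46 101 113 115 113  91  45  39  42]
 [ 40  38  69  93 104  97  55  34  40  41]
 [ 40  41  35  47  76  61  32  40  40  39]
 [ 40  39  34  34  27  29  33  34  36  41]
 [ 39  31  35  31  34  32  33  39  29  36]
 [ 26   8 125 122 127 126 126 178  44  19]
 [111 214 231 231 231 231 230 234 235 170]]
tip ball [array([ 516.7, -196. ,  101. ]), array([ 518.7, -196.7,  104. ])]
rim [ 521.56471981 -197.83320091  143.06713409] axis [ 0.01842139 -0.00799737 -0.99991884]
rim [ 520.40141932 -197.43032738  142.86755368] axis [ 0.00330148 -0.00276224 -1.00011123]
down [5.70632803e-01 4.69904093e-04 8.21205202e-01] x [ 0.77609604 -0.32717824 -0.53910048] y [-0.26842715 -0.94496253  0.18706333]
```

Request:
{"method": "move_arm", "body": {
  "plan": [
    {"tx": 0.28,"ty": 0,"tz": 0.41,"wx": 0,"wy": -0.008,"wz": 0},
    {"tx": 0.28,"ty": 0,"tz": 0.41,"wx": 0,"wy": -0.008,"wz": 0},
    {"tx": 0.28,"ty": 0,"tz": 0.41,"wx": 0,"wy": 0,"wz": 0},
    {"tx": 0.28,"ty": 0,"tz": 0.41,"wx": 0,"wy": 0,"wz": 0},
    {"tx": 0.28,"ty": 0,"tz": 0.41,"wx": 0,"wy": 0,"wz": 0},
    {"tx": 0.28,"ty": 0,"tz": 0.41,"wx": 0,"wy": 0,"wz": 0},
    {"tx": 0.28,"ty": 0,"tz": 0.41,"wx": 0,"wy": 0,"wz": 0},
    {"tx": 0,"ty": 0,"tz": 0,"wx": 0,"wy": 0,"wz": 0}
  ]
}}

```text
time_s: 9.95
ee_pos: [508.7, -194.2, 184.0]
ee_rot: [-180.0, 34.9, -19.1]
force: [0.2, -0.6, -0.4]
gripper_width: 34.4
gripper_force: 25.0
```

Request:
{"method": "move_arm", "body": {
  "plan": [
    {"tx": 0.22,"ty": -0.03,"tz": 0.21,"wx": 0,"wy": 0,"wz": 0},
    {"tx": 0.22,"ty": -0.03,"tz": 0.21,"wx": 0,"wy": 0,"wz": 0},
    {"tx": 0.22,"ty": -0.03,"tz": 0.21,"wx": 0,"wy": 0,"wz": 0},
    {"tx": 0.22,"ty": -0.03,"tz": 0.21,"wx": 0,"wy": 0,"wz": 0}
  ]
}}

```text
time_s: 10.28
ee_pos: [511.9, -194.0, 173.0]
ee_rot: [-180.0, 34.7, -19.1]
force: [0.1, 0.3, -1.3]
gripper_width: 34.3
gripper_force: 25.0
```

Request:
{"method": "move_arm", "body": {
  "plan": [
    {"tx": 0.29,"ty": -0.04,"tz": 0.285,"wx": 0,"wy": 0,"wz": 0},
    {"tx": 0.29,"ty": -0.04,"tz": 0.285,"wx": 0,"wy": 0,"wz": 0},
    {"tx": 0.29,"ty": -0.04,"tz": 0.285,"wx": 0,"wy": 0,"wz": 0},
    {"tx": 0.29,"ty": -0.04,"tz": 0.285,"wx": 0,"wy": 0,"wz": 0},
    {"tx": 0,"ty": 0,"tz": 0,"wx": 0,"wy": 0,"wz": 0}
  ]
}}

```text
time_s: 10.7
ee_pos: [515.0, -193.3, 156.2]
ee_rot: [-180.0, 34.8, -19.1]
force: [-0.1, 0.3, -1.4]
gripper_width: 34.3
gripper_force: 25.0
```

```bash
python3 - <<'E'
from meas import *
from workcell import env,grab_frame
W=grab_frame("wrist");W["fish"]=1;S=grab_frame("scene");s=env.state();pickle.dump((W,S,s),open("v4.pkl","wb"))
print(s["ee_pos"],s["ee_rot"],s["force"],s["torque"])
c=cv2.resize(S["color"][122:202,263:343,::-1],(320,320),interpolation=cv2.INTER_CUBIC)
cv2.imwrite("pics/v4.png",np.hstack([W["color"][:,:,::-1][0:320,160:480],c]))
E
```

```text
[ 515.06170761 -193.42186854  157.07282255] [-179.98755264   34.79890837  -19.10034228] [-0.20517643 -0.08580283 -0.92102153] [-0.10802904 -0.29037823 -0.00932004]
```

View pics/v4.png

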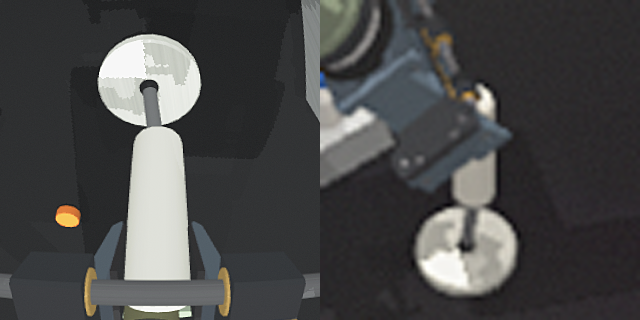

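The peg is inside the liner's mouth: in both views its shaft enters the rim, at about (312,125) in the full wrist frame. I'll continue along the peg line.

Request:
{"method": "move_arm", "body": {
  "plan": [
    {"tx": 0.29,"ty": -0.045,"tz": 0.285,"wx": 0,"wy": 0,"wz": 0},
    {"tx": 0.29,"ty": -0.045,"tz": 0.285,"wx": 0,"wy": 0,"wz": 0},
    {"tx": 0.29,"ty": -0.045,"tz": 0.285,"wx": 0,"wy": 0,"wz": 0},
    {"tx": 0.29,"ty": -0.045,"tz": 0.285,"wx": 0,"wy": 0,"wz": 0},
    {"tx": 0.29,"ty": -0.045,"tz": 0.285,"wx": 0,"wy": 0,"wz": 0},
    {"tx": 0.29,"ty": -0.045,"tz": 0.285,"wx": 0,"wy": 0,"wz": 0}
  ]
}}

```text
time_s: 11.3
ee_pos: [520.2, -192.4, 132.8]
ee_rot: [-180.0, 34.8, -19.1]
force: [-0.1, 0.5, 0.8]
gripper_width: 34.2
gripper_force: 25.0
```

Request:
{"method": "move_arm", "body": {
  "plan": [
    {"tx": 0.29,"ty": -0.05,"tz": 0.285,"wx": 0,"wy": 0,"wz": 0},
    {"tx": 0.29,"ty": -0.05,"tz": 0.285,"wx": 0,"wy": 0,"wz": 0},
    {"tx": 0.29,"ty": -0.05,"tz": 0.285,"wx": 0,"wy": 0,"wz": 0},
    {"tx": 0.29,"ty": -0.05,"tz": 0.285,"wx": 0,"wy": 0,"wz": 0},
    {"tx": 0.29,"ty": -0.05,"tz": 0.285,"wx": 0,"wy": 0,"wz": 0},
    {"tx": 0.29,"ty": -0.05,"tz": 0.285,"wx": 0,"wy": 0,"wz": 0},
    {"tx": 0,"ty": 0,"tz": 0,"wx": 0,"wy": 0,"wz": 0}
  ]
}}

```text
time_s: 11.88
ee_pos: [525.7, -191.0, 108.2]
ee_rot: [-180.0, 34.8, -19.1]
force: [-0.7, -0.2, -0.9]
gripper_width: 34.5
gripper_force: 25.0
```

```bash
python3 - <<'E'
from meas import *
from workcell import env,grab_frame
W=grab_frame("wrist");W["fish"]=1;S=grab_frame("scene");s=env.state();pickle.dump((W,S,s),open("v5.pkl","wb"))
print(s["ee_pos"],s["ee_rot"],s["force"],s["torque"])
R=Ro.from_euler("xyz",s["ee_rot"],degrees=True).as_matrix()
print("rim nominal",s["ee_pos"]+R@[53.7,-.5,56.5]);liner(W,s,[145,160,180,200,215])
E
```

```text
[ 525.7450873  -190.99496003  108.8933722 ] [-179.97873664   34.75989334  -19.09241655] [ 0.37308804 -1.23218197 -1.83109848] [-0.27847912 -0.1591403   0.06801098]
rim nominal [ 537.16508596 -194.39650303   31.85959301]
axis [-0.8936899   0.29807853 -0.33536183] tilt 70.40545805336868 rim [ 586.02819564 -210.52776884   98.68087216] top 125.80681818181819 resid [np.float64(0.03999564106917322), np.float64(0.03873836054775973)]
in tool: axis [-0.58272007  0.01093923  0.81259932] rim [ 57.87265781  -1.27011165 -27.7312319 ] closed [ 127.79906571   -2.58281918 -125.24315054]
```

Request:
{"method": "move_arm", "body": {
  "plan": [
    {"tx": 0.26,"ty": -0.05,"tz": 0.245,"wx": 0,"wy": 0,"wz": 0},
    {"tx": 0.26,"ty": -0.05,"tz": 0.245,"wx": 0,"wy": 0,"wz": 0},
    {"tx": 0.26,"ty": -0.05,"tz": 0.245,"wx": 0,"wy": 0,"wz": 0},
    {"tx": 0.26,"ty": -0.05,"tz": 0.245,"wx": 0,"wy": 0,"wz": 0},
    {"tx": 0,"ty": 0,"tz": 0,"wx": 0,"wy": 0,"wz": 0}
  ]
}}

```text
time_s: 12.4
ee_pos: [529.1, -190.0, 94.7]
ee_rot: [-180.0, 34.8, -19.1]
force: [-0.9, -0.5, -2.5]
gripper_width: 34.4
gripper_force: 25.0
```

Request:
{"method": "move_arm", "body": {
  "plan": [
    {"tx": 0.09,"ty": 0,"tz": 0.12,"wx": 0,"wy": 0,"wz": 0},
    {"tx": 0,"ty": 0,"tz": 0,"wx": 0,"wy": 0,"wz": 0}
  ]
}}

```text
time_s: 12.57
ee_pos: [529.2, -190.1, 94.5]
ee_rot: [-180.0, 34.8, -19.1]
force: [-1.2, -0.9, 3.8]
gripper_width: 34.4
gripper_force: 25.0
```

Request:
{"method": "move_arm", "body": {
  "plan": [
    {"tx": 0.09,"ty": 0,"tz": 0.12,"wx": 0,"wy": 0,"wz": 0},
    {"tx": 0,"ty": 0,"tz": 0,"wx": 0,"wy": 0,"wz": 0}
  ]
}}

```text
time_s: 12.73
ee_pos: [529.2, -190.1, 94.4]
ee_rot: [-180.0, 34.8, -19.1]
force: [-0.8, -0.7, 9.0]
gripper_width: 34.3
gripper_force: 25.0
```

```bash
python3 - <<'E'
from meas import *
from workcell import env,grab_frame
W=grab_frame("wrist");W["fish"]=1;S=grab_frame("scene");s=env.state();pickle.dump((W,S,s),open("v6.pkl","wb"))
print(s["ee_pos"],s["force"],proj(S,np.array([540.6,-193.6,14])),proj(W,np.array([540.6,-193.6,14])))
c=cv2.resize(S["color"][142:202,268:328,::-1],(500,500),interpolation=cv2.INTER_CUBIC)
w=W["color"][:,:,::-1][40:240,220:340]
cv2.imwrite("pics/v6.png",np.hstack([cv2.resize(w,(300,500),interpolation=cv2.INTER_CUBIC),c]))
E
```

```text
[ 529.20253419 -190.11239484   94.4326551 ] [-0.21522312 -0.84681056  9.1650473 ] [298.82156385 182.73224364] [317.69104736 142.08251503]
```

View pics/v6.png

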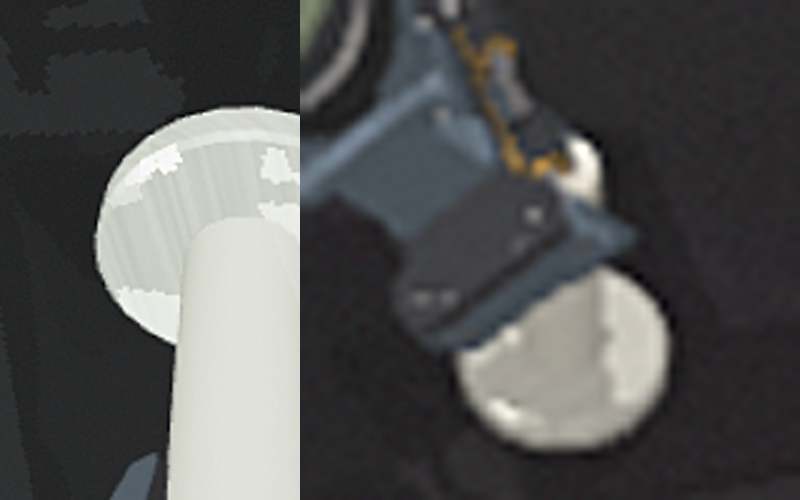

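The liner's rim meets the foot's top face with an even border around it. The 9 N upward force at this height confirms contact. I'll ease the grip so it settles, then open and back off.

Request:
{"method": "move_arm", "body": {
  "plan": [
    {"tx": 0,"ty": 0,"tz": 0,"wx": 0,"wy": 0,"wz": 0},
    {"tx": 0,"ty": 0,"tz": 0,"wx": 0,"wy": 0,"wz": 0},
    {"tx": 0,"ty": 0,"tz": 0,"wx": 0,"wy": 0,"wz": 0}
  ],
  "force": 4
}}

```text
time_s: 13.08
ee_pos: [529.3, -190.4, 93.7]
ee_rot: [180.0, 34.7, -19.1]
force: [-0.7, -0.6, 5.7]
gripper_width: 34.3
gripper_force: 4.0
```

Request:
{"method": "move_arm", "body": {
  "plan": [
    {"tx": 0,"ty": 0,"tz": 0,"wx": 0,"wy": 0,"wz": 0},
    {"tx": 0,"ty": 0,"tz": 0,"wx": 0,"wy": 0,"wz": 0},
    {"tx": 0,"ty": 0,"tz": 0,"wx": 0,"wy": 0,"wz": 0},
    {"tx": 0,"ty": 0,"tz": 0,"wx": 0,"wy": 0,"wz": 0},
    {"tx": 0,"ty": 0,"tz": 0,"wx": 0,"wy": 0,"wz": 0},
    {"tx": 0,"ty": 0,"tz": 0,"wx": 0,"wy": 0,"wz": 0},
    {"tx": 0,"ty": 0,"tz": 0,"wx": 0,"wy": 0,"wz": 0},
    {"tx": 0,"ty": 0,"tz": 0,"wx": 0,"wy": 0,"wz": 0}
  ],
  "gripper": 7.5
}}

```text
time_s: 13.75
ee_pos: [529.2, -190.1, 92.3]
ee_rot: [-180.0, 34.8, -19.1]
force: [-0.0, 0.0, -0.1]
gripper_width: 75.2
gripper_force: 0.0
```

Request:
{"method": "move_arm", "body": {
  "plan": [
    {"tx": 0,"ty": 0,"tz": -0.5,"wx": 0,"wy": 0,"wz": 0},
    {"tx": 0,"ty": 0,"tz": -1,"wx": 0,"wy": 0,"wz": 0},
    {"tx": 0,"ty": 0,"tz": -1.5,"wx": 0,"wy": 0,"wz": 0},
    {"tx": 0,"ty": 0,"tz": -1.5,"wx": 0,"wy": 0,"wz": 0},
    {"tx": 0,"ty": 0,"tz": -1.5,"wx": 0,"wy": 0,"wz": 0},
    {"tx": 0,"ty": 0,"tz": -1.5,"wx": 0,"wy": 0,"wz": 0},
    {"tx": 0,"ty": 0,"tz": -1.5,"wx": 0,"wy": 0,"wz": 0},
    {"tx": 0,"ty": 0,"tz": -1.5,"wx": 0,"wy": 0,"wz": 0},
    {"tx": 0,"ty": 0,"tz": -1.5,"wx": 0,"wy": 0,"wz": 0},
    {"tx": 0,"ty": 0,"tz": -0.5,"wx": 0,"wy": 0,"wz": 0},
    {"tx": 0,"ty": 0,"tz": 0,"wx": 0,"wy": 0,"wz": 0},
    {"tx": 0,"ty": 0,"tz": 0,"wx": 0,"wy": 0,"wz": 0}
  ]
}}

```text
time_s: 14.75
ee_pos: [596.3, -213.4, 194.7]
ee_rot: [-180.0, 34.8, -19.1]
force: [-0.3, 0.4, -0.4]
gripper_width: 75.0
gripper_force: 0.0
```

```bash
python3 - <<'E'
from meas import *
from workcell import env,grab_frame
W=grab_frame("wrist");S=grab_frame("scene");s=env.state();print(s["ee_pos"],s["force"],s["gripper_width"])
c=cv2.resize(S["color"][132:202,263:333,::-1],(400,400),interpolation=cv2.INTER_CUBIC)
cv2.imwrite("pics/v7.png",np.hstack([W["color"][:,:,::-1][0:400,120:520],c]))
W["fish"]=1;print([proj(W,np.array([540.6,-193.6,z])) for z in(14,134)],[proj(S,np.array([540.6,-193.6,z])) for z in(14,134)])
E
```

```text
[ 595.8541405  -213.29086375  194.32871192] [-0.84187794 -0.0459669  -1.05393709] 75.27805518432848
[array([317.53046566, 131.42988286]), array([317.55250934, 218.6584721 ])] [array([298.82156385, 182.73224364]), array([297.89510439, 161.50427129])]
```

View pics/v7.png

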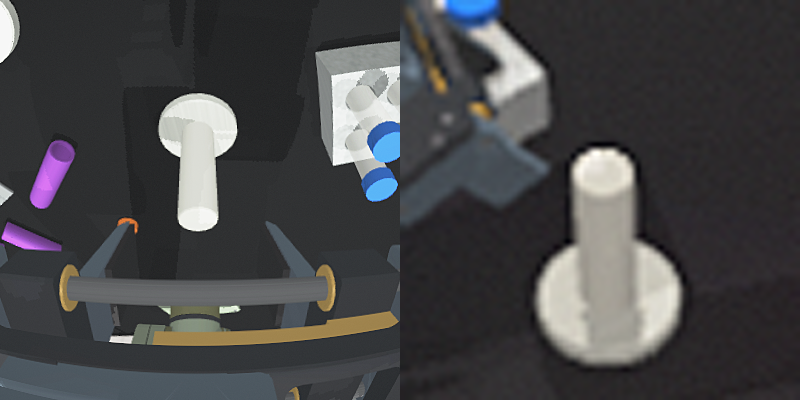

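The liner stands upright on the foot. Its closed end is at about (318,217) in the wrist view, against a predicted (317.6,218.7), and the gripper is clear.

```bash
python3 -c "
from workcell import env
print(env.job_done())"
```

```text
the job is handed in; nothing more can be done
None
```

The liner is standing upright, mouth down, over the leaning peg with its rim on the foot; I let go, backed the gripper clear and handed the job in at about 15 s, and no pass/fail verdict was returned.

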